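Close the board test fixture and hold its hand vacuum at half stroke

ROBOT

A 6-joint arm with a two-finger parallel gripper is mounted at the origin on the work surface. World frame = base frame: x ahead of the robot, y to its left, z up, the work surface at z = 0. Lengths are in m, angles in rad, forces in N, time in s.
With the tool pointing down it reaches from about 0.35 to 0.975 m from the base axis. Payload 4.9 kg.
Tool frame: the origin (TCP) lies on the centre line of the jaws, within the pads' length; the fingertips stand 14 mm ahead of it and the grasp point (between the pads) lies 5 mm behind it; z points along the fingers, y is the line along which they close (so a half turn about z gives the same grasp; the last joint's range is limited). The gripper opens to 85 mm and grips with 20 to 120 N. Pads are 22 mm wide; open, the fingers measure 114 mm over their backs; the gripper's body (76 mm by 85 mm) begins 54 mm behind the grasp point. The pads swing forward as they close: fully open they stand 13 mm farther back than shut.
Start: joints at [-1.247, 0.053, 1.613, -0, 1.476, -0.119], TCP at [0.268, -0.565, 0.245] pointing down, gripper open.
Joint ranges: [-3.01, 3.01], [-1.01, 2.22], [0.06, 2.58], [-1.02, 4.17], [0.09, 2.62], [-3.14, 3.14]. Speed limits (rad/s): [2.57, 2.57, 3.14, 3.14, 3.14, 3.14].

INTERFACE

Orientations are given as a unit quaternion [w, x, y, z].
In Python, from plant import * gives the robot as it stands.
- The arm moves only by the tool send_rows, never from a script. Its argument "steps" is a list of rows, each an object with "translation": the shift along the tool's x, y, z in cm, a list of three; "delta_rot": the turn, a rotation vector about the tool's x, y, z in rad, a list of three; "jaw": the finger opening in cm, from 0 to 8.54. In form: [{"translation": [dx, dy, dz], "delta_rot": [rx, ry, rz], "jaw": jaw}, ...]. A call has exactly 8 rows; each row is the pose to reach, as a shift and turn from the pose commanded when the call began, along the tool's axes at that moment; what a row does not reach only later rows make up. A row lasts 1/10 s, in which the tool goes at most 50 mm and 8.59 degrees, less where a joint would pass 70% of its speed; a pose out of reach is approached as far as the arm can. A call with a gripper value outside its range is refused whole. The fingers move at their own pace and stop on an object; the grip force is fixed at half the most. Time passes only in rows, so rows that repeat a pose let the fingers close, or fill a call up. It gives the time, the measured TCP pose, the force, the opening and the grip force at its end, in the units of the state.
- state(): the state, without advancing time (a new reading comes with each control period).
- grab_frame(name): name is "scene" or "side" or "wrist"; returns a dict with "pixels" (420x560x3 uint8, blue, green, red), "range_z" (420x560 float32, m along the optical axis (not along the pixel's ray), 0 where there is no reading), "fx", "fy", "cx", "cy" (pixels), "dist" ([k1, k2, p1, p2, k3] as OpenCV has them; the pictures are not rectified), "rvec" (rotation vector, rad) and "tvec" (3), from world to camera coordinates, as OpenCV has them. Camera axes: x right, y down, z forward; pixel columns grow to the right and rows downward; lengths in m; the calibration is good to about 2 mm. A picture is of the moment at which its call begins.
- job_done(): hands the job in; it is judged then, once.
The state is a dict: "time": time; "joint_pos": joint angles; "joint_vel": joint speeds; "joint_efforts": joint torques, N m; "tool_pos": TCP position; "tool_rot": TCP orientation; "contact_force": force on the tool from outside, world axes, zero at the start; "ft_torque": the same for the moment, N m; "gripper_width": opening from 0.0 (shut) to 1.0 (fully open); "grasp_force": force on a finger pad.
Only numpy, scipy, OpenCV 4.12 (cv2) and the standard library are available. Lean on these libraries where they do the work, as an engineer would, in place of code of your own. Each camera call takes 0.05 s, during which the arm holds its last target. There are 200 camera calls.

TASK

Lower the open lid of the board test fixture gently until it is fully closed, and only then take the round black grip of the hand-vacuum rod and draw the rod straight out along its sloping cylinder by about 45 mm, until the dark ring around the steel shank is level with the cylinder's mouth. Do not wedge the rod sideways, pull it right out of the cylinder or disturb the other things on the bench; finish still gripping the rod and holding it steady there.

Things in the scene. Friction and masses are not known exactly. Their poses are not given: they have to be found in the camera images.
- fixture: grey box of the board test fixture, 200 (x) x 220 (y) x 60 mm tall, fixed to the table, a green circuit board inside; may stand on the left or the right; origin at the centre of its underside, x pointing from the front (robot side) to the hinge side, z up
- lid (a joint): angle of the fixture's lid in rad: 0 fully closed, grows as it opens (about 0.85 to 1.2 at the start, stop at 1.35). Aluminium plate 200 x 220 x 8 mm, hinged along the box's far upper edge; its friction hinge stays where it is left and takes 1 to 3 N of push near the free edge to move down. Closed, its top is 68.5 mm above the table
- lid_hinge (a point): middle of the lid's hinge line, on the lid's underside, 60.5 mm above the table; axes turn with the lid: y along the hinge, -x from the hinge to the free edge (200 mm away), z out of the lid's outer face (8 mm above this point)
- lid_handle (a point): middle of the black bar handle on the lid's outer face: round bar 11 mm thick, 111 mm long along the lid's y, 170 mm from the hinge and 35 mm off the outer face
- stand: grey stand of the hand vacuum, base plate 150 x 120 x 12 mm with two cheeks 87 mm tall that carry the cylinder, fixed to the table on the other side from the fixture; origin on the table under it, x away from the cylinder's lean, z up
- cylinder: aluminium cylinder, 48 mm outer diameter, 105 mm long, fixed on the stand, leaning 0.35 rad (20 deg) from vertical towards the stand's -x (roughly towards the robot); origin at the centre of its mouth (upper end), about 125 mm above the table; z points out of the bore along its axis. Bore 17.5 mm diameter, 97 mm deep
- rod: loose steel rod, about 0.25 kg, fully home in the cylinder at the start. Origin at the centre of the underside of its collar (34 mm diameter, 5 mm thick), which then rests on the mouth; z along the rod, outwards. Below it the shank, 16 mm diameter, 85 mm long, with an 8 mm wide dark ring centred 45 mm below the origin
- rod_grip (a point): middle of the round black grip on top of the rod, 32.5 mm along z above the rod's origin; the grip is 24 mm in diameter and 55 mm long, from the collar to the rod's top end
- tape: bystander, leave alone: roll of tape lying flat, 56 mm across, 19 mm tall, near the far side of the stand; origin at the middle of its underside
- mouse: bystander, leave alone: black computer mouse, 100 x 58 x 32 mm, in front of the fixture; origin at the middle of its underside
- pack1: bystander, leave alone: wrapped stack of boards, 150 x 200 x 35 mm, on the table's right side; origin at the middle of its underside
- pack2: bystander, leave alone: second wrapped stack of boards of the same size, lying on the first; origin at the middle of its underside
- caliper: bystander, leave alone: steel dial caliper lying flat, 200 mm long, 13 mm tall, on the table's left side; origin at the middle of its underside
- cup: bystander, leave alone: pen cup with pens, 76 mm across, 140 mm tall over the pens, on the table's left side; origin at the middle of its underside
- driver: bystander, leave alone: screwdriver lying flat, 200 mm long, 26 mm thick, on the right near the robot; origin at the middle of its underside
There are look-alikes about, which are no part of the job. What is shaped like the rod but green or pink is not meant. What is shaped like the stand but yellow is not meant.

How it is judged:
By the outcome, as a careful person would: the job done as asked, in the order asked, and still so for the second after the job is handed in, while the arm keeps its last pose, push and grip.
It also fails if it takes over 48 s, if anything falls off the work surface, if the arm or the gripper's body presses on something with over 40 N, if the wrist force passes 120 N, or if a joint passes its speed limit or range.

## Working session

There is one attempt and no reset: what is moved stays moved. The work goes in short steps, Python scripts to look and compute and a tool call to move; the robot and the scene stay as the last step left them, time stands still between calls to the robot, and variables do not carry over. Pictures are saved under pics/ and viewed, at most 10 in all, crops included, and the job is handed in when it is done.

Besides the shell and the picture viewer there is one more tool, called after "Call:" in YAML: its name, and indented under it one key for each argument. send_rows: Moves the arm, as the interface text tells. Its arguments: {"type":"object","properties":{"steps":{"type":"array","items":{"type":"object","properties":{"translation":{"type":"array","items":{"type":"number"}},"delta_rot":{"type":"array","items":{"type":"number"}},"jaw":{"type":"number"}}}}},"required":["steps"]}

```bash
mkdir -p pics; ls; cat > h.py <<'E'
from plant import *
import numpy as np, cv2, pickle
from scipy.spatial.transform import Rotation as R
def grab(n):
    f=grab_frame(n); pickle.dump(f,open(n+'.pkl','wb')); return f
def cloud(f):
    K=np.array([[f['fx'],0,f['cx']],[0,f['fy'],f['cy']],[0,0,1]]);d=np.array(f['dist'],float)
    h,w=f['range_z'].shape
    u,v=np.meshgrid(np.arange(w),np.arange(h))
    p=cv2.undistortPoints(np.stack([u,v],-1).reshape(-1,1,2).astype(float),K,d).reshape(h,w,2)
    z=f['range_z'][...,None]
    c=np.concatenate([p*z,z],-1)
    Rm=cv2.Rodrigues(np.array(f['rvec'],float))[0]
    P=(c-np.array(f['tvec']).reshape(3))@Rm
    P[f['range_z']<=0]=np.nan
    return P
def tool():
    s=state();q=s['tool_rot'];return np.array(s['tool_pos']),R.from_quat([q[1],q[2],q[3],q[0]]),s
E
python3 - <<'E'
from h import *
for n in ['scene','side']:
    f=grab(n);cv2.imwrite(f'pics/{n}0.png',f['pixels'])
    Rm=cv2.Rodrigues(np.array(f['rvec'],float))[0];print(n,-Rm.T@np.array(f['tvec']).reshape(3),(f['range_z']>0).mean())
p,r,s=tool();print(p,r.as_matrix(),s['time'])
E
```

```text
pics
scene [ 1.03002975 -0.56287432  0.85461295] 0.9960926870748299
side [-0.07176062 -0.83936296  0.82643842] 0.996016156462585
[ 0.26762864 -0.5641957   0.24418079] [[ 9.03540232e-01  4.28502830e-01 -6.11859548e-04]
 [ 4.28503214e-01 -9.03538494e-01  1.78464123e-03]
 [ 2.11885163e-04 -1.87467894e-03 -9.99998220e-01]] 0.1
```

View pics/scene0.png

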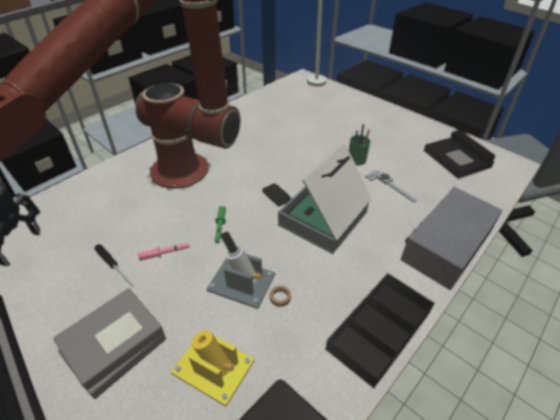

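View pics/side0.png

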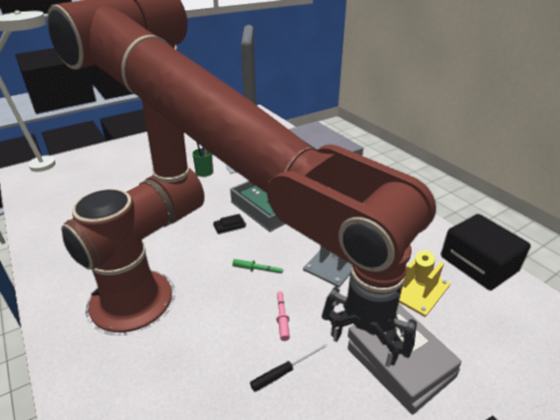

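The scene view shows the open fixture near (325,205), with the handle at (336,167). The grey stand has the black-gripped rod at (232,243). The tape is at (280,296), the mouse at (276,195) and the packs at (110,335).

Things that could be taken for the rod: black grip in the grey stand (232,243), green rod lying at (220,222), pink rod lying at (165,250), screwdriver (110,258). Things that could be taken for the stand: grey (240,280), yellow (213,360). I choose the black grip in the grey stand.

```bash
python3 - <<'E'
from h import *
f=pickle.load(open('scene.pkl','rb'));P=cloud(f);im=f['pixels'];
for n,(u,v) in dict(grip=(230,242),cyl=(240,262),lid=(345,200),lid2=(325,195),handle=(336,167),base=(225,283),tape=(280,288),mouse=(276,195),table=(300,260),boxcorner=(281,213),cup=(360,150),green=(221,215)).items(): print(n,P[v,u].round(3),im[v,u])
crop=im[130:310,190:390];cv2.imwrite('pics/crop0.png',cv2.resize(crop,None,fx=3.3,fy=3.3,interpolation=cv2.INTER_CUBIC))
E
```

```text
grip [ 0.525 -0.195  0.165] [47 48 49]
cyl [ 0.554 -0.194  0.112] [111 117 117]
lid [0.61  0.167 0.116] [156 163 164]
lid2 [0.583 0.1   0.162] [154 161 162]
handle [0.576 0.149 0.228] [86 89 89]
base [ 0.514 -0.221  0.013] [99 99 92]
tape [ 0.634 -0.134  0.018] [ 69  90 110]
mouse [0.384 0.114 0.033] [50 52 52]
table [ 0.601 -0.014 -0.002] [177 183 185]
boxcorner [0.472 0.043 0.06 ] [88 91 85]
cup [0.464 0.47  0.07 ] [51 67 50]
green [ 0.32  -0.066  0.027] [ 75 136  66]
```

View pics/crop0.png

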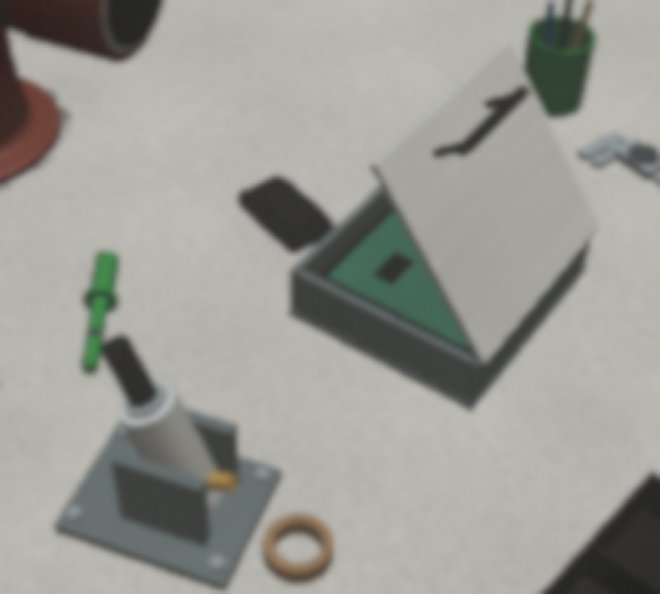

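The crop confirms the black grip standing in the aluminium cylinder on the grey stand at full-frame pixel (228,240), with the green look-alike beside it. The lid handle runs from (325,176) to (348,159). Next I'll fit the lid and the rod.

```bash
cat > fit.py <<'E'
from h import *
def plane(Q,it=300,t=.003):
    rng=np.random.default_rng(0);b=None;bn=0
    for _ in range(it):
        a=Q[rng.choice(len(Q),3,False)];n=np.cross(a[1]-a[0],a[2]-a[0])
        if np.linalg.norm(n)<1e-5: continue
        n/=np.linalg.norm(n);m=abs((Q-a[0])@n)<t
        if m.sum()>bn: bn=m.sum();b=m
    q=Q[b];c=q.mean(0);n=np.linalg.svd(q-c)[2][2];n*=np.sign(n[2]);return c,n,b
E
python3 - <<'E'
from fit import *
f=pickle.load(open('scene.pkl','rb'));P=cloud(f);im=f['pixels'].astype(int)
reg=np.zeros(P.shape[:2],bool);reg[140:250,270:380]=1
m=reg&(P[...,2]>.07)&(im.min(2)>130)&(P[...,1]<.35)
Q=P[m];c,n,b=plane(Q);th=np.arccos(n[2]);print('lid n',n.round(3),'theta',th,b.sum(),len(Q))
h=np.cross([0,0,1],n);h/=np.linalg.norm(h)   # along hinge (fixture y)
ex=np.array([h[1],-h[0],0]);print('yaw',np.arctan2(ex[1],ex[0]),'ex',ex,'ey',h)
q=Q[b];s=(q@h);d=np.cross(h,n);d*=np.sign(d[2]);r=q@d
# hinge line: lower underside pt z=.0605: outer face at z=.0605+.008cos
zt=.0605+.008*np.cos(th);sc=(np.percentile(s,1)+np.percentile(s,99))/2
p=c+d*((zt-c[2])/d[2]);p+=h*(sc-p@h);H=p-.008*n;print('hinge',H.round(4),'extent y',np.percentile(s,99)-np.percentile(s,1),'rmax',np.percentile((q-p)@d,[1,99]))
dk=reg&(im.max(2)<110)&(P[...,2]>.1);D=P[dk];off=(D-p)@n;D=D[(off>.015)&(off<.06)];print('handle',len(D),D.mean(0),((D-p)@d).mean(),((D-p)@n).mean(),((D-p)@h).min(),((D-p)@h).max())
# box rim: horizontal extents
bx=reg&(P[...,2]>.05)&(P[...,2]<.066);B=P[bx];print('rim h',np.percentile(B@h-H@h,[1,99]),'x',np.percentile((B-H)@ex,[1,99]))
# rod/cylinder
reg=np.zeros(P.shape[:2],bool);reg[222:300,205:275]=1
g=reg&(im.max(2)<85)&(P[...,2]>.125)&(P[...,2]<.21);G=P[g]
print('grip n',len(G),G.min(0),G.max(0))
cc,nn=G.mean(0),np.linalg.svd(G-G.mean(0))[2][0];nn*=np.sign(nn[2]);print('gripaxis',cc,nn,np.arccos(nn[2]))
cy=reg&(im.min(2)>100)&(P[...,2]>.06)&(P[...,2]<.135);C=P[cy];print('cyl',len(C),C.min(0),C.max(0))
bs=reg&(abs(P[...,2]-.012)<.006);Bs=P[bs][:,:2].astype(np.float32);print('base',cv2.minAreaRect(Bs))
np.savez('pts.npz',G=G,C=C)
E
```

```text
lid n [0.79  0.095 0.605] theta 0.9204144272261716 3044 3154
yaw 0.11943399648157646 ex [0.99287623 0.11915025 0.        ] ey [-0.11915025  0.99287623  0.        ]
hinge [0.6424 0.1735 0.0605] extent y 0.2132913182305048 rmax [0.00828627 0.19853963]
handle 109 [0.57632468 0.15919383 0.22412373] 0.17099391661393495 0.03748011563216271 -0.05515664212495817 0.0507309953791875
rim h [-0.1119133   0.38341571] x [-0.19892176  0.00593702]
grip n 159 [ 0.50097535 -0.2076818   0.13321506] [ 0.53465887 -0.18340215  0.18468456]
gripaxis [ 0.52195339 -0.19669794  0.16291931] [-0.40797365 -0.11847676  0.90527386] 0.43877241223073543
cyl 466 [ 0.50670333 -0.22194312  0.06002887] [ 0.58877755 -0.13554298  0.13447485]
base ((0.48177865147590637, -0.12883543968200684), (0.17857292294502258, 0.2891886532306671), 45.06364440917969)
```

```bash
python3 - <<'E'
from fit import *
from scipy.optimize import least_squares
z=np.load('pts.npz');G,C=z['G'],z['C'];C=C[C[:,2]>.09]
def ax(p): return np.array([np.sin(p[3])*np.cos(p[2]),np.sin(p[3])*np.sin(p[2]),np.cos(p[3])])
def dist(Q,p):
    v=Q-np.array([p[0],p[1],.125]);return np.linalg.norm(np.cross(v,ax(p)),axis=1)
def fun(p): return np.r_[dist(G,p)-.012,dist(C,p)-.024,(p[3]-.35)*.5]
for tag in (0,1):
    s=least_squares(fun,[.54,-.195,np.pi+.2,.35],loss='soft_l1',f_scale=.002);p=s.x;r=fun(p)
    print(p,ax(p),'med',np.median(abs(r)),len(G),len(C))
    print('residual G,C med',np.median(dist(G,p)),np.median(dist(C,p)))
    a=ax(p);O=np.array([p[0],p[1],.125]);t=(G-O)@a;print('grip along',t.min(),t.max(),'tip z',(O+a*.06)[2])
    G=G[abs(dist(G,p)-.012)<.004];C=C[abs(dist(C,p)-.024)<.004]
# base yaw
f=pickle.load(open('scene.pkl','rb'));P=cloud(f);im=f['pixels'].astype(int)
m=np.zeros(P.shape[:2],np.uint8);m[240:310,200:280]=1
m&=((abs(P[...,2]-.012)<.004)&(im.max(2)<125)).astype(np.uint8)
k,l,st,ce=cv2.connectedComponentsWithStats(m);i=1+st[1:,4].argmax();print('base',cv2.minAreaRect(P[l==i][:,:2].astype(np.float32)),st[i])
E
```

```text
[ 0.52496732 -0.18803148  3.5241025   0.35149566] [-0.31941993 -0.12851091  0.93885881] med 0.0013690023139333284 159 293
residual G,C med 0.012362985623437132 0.02347300688135404
grip along 0.00792294797815734 0.060463370279737014 tip z 0.18133152831637064
[ 0.52545044 -0.18855453  3.50380833  0.35029793] [-0.32091023 -0.12160398  0.93927051] med 0.0008452696308960794 144 209
residual G,C med 0.012058725442530751 0.02380529384821262
grip along 0.00794119247151212 0.06015475418553941 tip z 0.18135623073516693
base ((0.5391427874565125, -0.18605472147464752), (0.14700248837471008, 0.11769650131464005), 21.816539764404297) [207 261  68  47 990]
```

```bash
cat >> h.py <<'E'
H=np.array([.6424,.1735,.0605]);yaw=.1194
ex=np.array([np.cos(yaw),np.sin(yaw),0]);ey=np.array([-np.sin(yaw),np.cos(yaw),0]);ez=np.array([0,0,1.])
RL=R.from_matrix(np.stack([ex,-ey,-ez],1))
def lidtcp(th,r=.185,yo=-.078):
    return H+ey*yo+ex*(-r*np.cos(th)+.008*np.sin(th)+.011)+ez*(r*np.sin(th)+.008*np.cos(th)+.014)
def rel(p,r,p1,r1): return (r.inv().apply(p1-p)*100).round(2),(r.inv()*r1).as_rotvec().round(3)
E
python3 - <<'E'
from h import *
p,r,s=tool()
T=lidtcp(.92);A=T+ex*.05;A[2]=.31
print(T,A,rel(p,r,A,RL)); print(rel(A,RL,T+ex*.012+ez*.0,RL))
for th in np.arange(.92,-.01,-.0767): print(round(th,3),rel(T,RL,lidtcp(th),RL)[0])
E
```

```text
[0.55765349 0.08477359 0.22653286] [0.60729751 0.09072941 0.31      ] (array([ 58.76, -44.63,  -6.49]), array([-0.002,  0.   ,  0.323]))
(array([-3.8 ,  0.  ,  8.35]), array([0., 0., 0.]))
0.92 [0. 0. 0.]
0.843 [-1.13  0.    0.85]
0.767 [-2.2   0.    1.79]
0.69 [-3.19  0.    2.81]
0.613 [-4.1  0.   3.9]
0.537 [-4.92 -0.    5.06]
0.46 [-5.65  0.    6.28]
0.383 [-6.29  0.    7.55]
0.306 [-6.83 -0.    8.86]
0.23 [-7.26 -0.   10.21]
0.153 [-7.59  0.   11.59]
0.076 [-7.81  0.   13.  ]
-0.0 [-7.93  0.   14.41]
```

Call:
send_rows:
  steps:
    - {"translation":[3.5,-2.7,-3],"delta_rot":[0,0,0.04],"jaw":0}
    - {"translation":[7,-5.4,-6],"delta_rot":[0,0,0.08],"jaw":0}
    - {"translation":[10.5,-8.1,-6.5],"delta_rot":[0,0,0.12],"jaw":0}
    - {"translation":[14,-10.8,-6.5],"delta_rot":[0,0,0.16],"jaw":0}
    - {"translation":[18,-13.8,-6.5],"delta_rot":[0,0,0.2],"jaw":0}
    - {"translation":[22,-16.8,-6.5],"delta_rot":[0,0,0.24],"jaw":0}
    - {"translation":[26,-19.8,-6.5],"delta_rot":[0,0,0.28],"jaw":0}
    - {"translation":[30,-22.8,-6.5],"delta_rot":[0,0,0.323],"jaw":0}

```text
time: 0.9
tool_pos: [0.4415, -0.2282, 0.3099]
tool_rot: [-0.0, 0.998, 0.059, -0.0]
contact_force: [0.6, -0.4, 1.0]
gripper_width: 0.0
grasp_force: 0.0
```

```bash
python3 - <<'E'
from h import *
p,r,s=tool();A=lidtcp(.92)+ex*.05;A[2]=.31
print(p,s['time'],rel(p,r,A,RL))
E
```

```text
[ 0.44148808 -0.22815329  0.30992182] 0.9 (array([ 20.21, -29.72,  -0.  ]), array([-0.   ,  0.   , -0.002]))
```

Call:
send_rows:
  steps:
    - {"translation":[3,-4,0],"delta_rot":[0,0,0],"jaw":0}
    - {"translation":[5.5,-8,0],"delta_rot":[0,0,0],"jaw":0}
    - {"translation":[8.2,-12,0],"delta_rot":[0,0,0],"jaw":0}
    - {"translation":[11,-16,0],"delta_rot":[0,0,0],"jaw":0}
    - {"translation":[13.7,-20,0],"delta_rot":[0,0,0],"jaw":0}
    - {"translation":[16.4,-24,0],"delta_rot":[0,0,0],"jaw":0}
    - {"translation":[18.5,-27.5,0],"delta_rot":[0,0,0],"jaw":0}
    - {"translation":[20.2,-29.7,0],"delta_rot":[0,0,-0.002],"jaw":0}

```text
time: 1.7
tool_pos: [0.6065, 0.0917, 0.3095]
tool_rot: [-0.0, 0.998, 0.062, -0.001]
contact_force: [-0.5, -1.3, 1.3]
gripper_width: 0.002
grasp_force: 0.0
```

Call:
send_rows:
  steps:
    - {"translation":[0,0,2],"delta_rot":[0,0,0],"jaw":0}
    - {"translation":[0,0,4.5],"delta_rot":[0,0,0],"jaw":0}
    - {"translation":[0,0,7],"delta_rot":[0,0,0],"jaw":0}
    - {"translation":[-1,0,8.35],"delta_rot":[0,0,0],"jaw":0}
    - {"translation":[-2,0,8.35],"delta_rot":[0,0,0],"jaw":0}
    - {"translation":[-3,0,8.35],"delta_rot":[0,0,0],"jaw":0}
    - {"translation":[-3.8,0,8.35],"delta_rot":[0,0,0],"jaw":0}
    - {"translation":[-3.8,0,8.35],"delta_rot":[0,0,0],"jaw":0}

```text
time: 2.5
tool_pos: [0.5683, 0.0842, 0.2285]
tool_rot: [0.0, 0.998, 0.061, 0.001]
contact_force: [0.6, -0.1, 0.2]
gripper_width: -0.002
grasp_force: 0.0
```

```bash
python3 - <<'E'
from h import *
p,r,s=tool();print(p,s['contact_force'],rel(p,r,lidtcp(.92),RL))
f=grab('scene');cv2.imwrite('pics/s1.png',cv2.resize(f['pixels'][90:280,220:420],None,fx=3,fy=3,interpolation=cv2.INTER_CUBIC))
E
```

```text
[0.56829505 0.08420517 0.22846209] [ 0.58695751 -0.09590594  0.21642762] (array([-1.05, -0.19,  0.19]), array([ 0.   , -0.003,  0.002]))
```

View pics/s1.png

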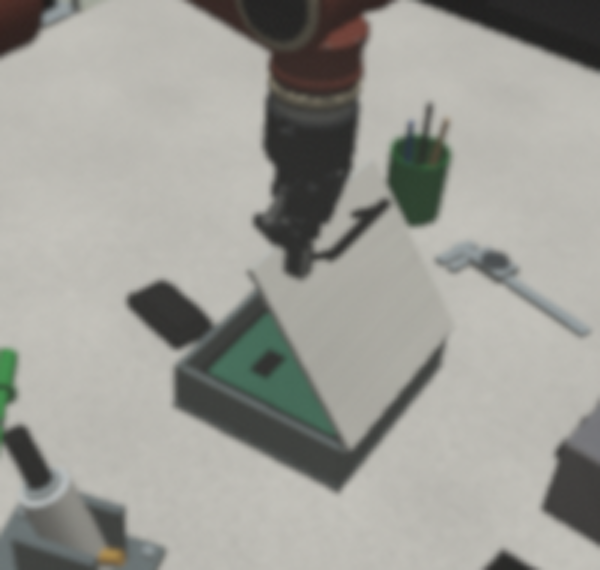

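The scene view shows the closed fingertips just off the lid's outer face at crop (298,262), beside the handle end at (325,255) and clear of it. I'll follow the arc slowly.

Call:
send_rows:
  steps:
    - {"translation":[-0.6,-0.1,0.1],"delta_rot":[0,0,0],"jaw":0}
    - {"translation":[-1.1,-0.2,0.2],"delta_rot":[0,0,0],"jaw":0}
    - {"translation":[-1.6,-0.2,0.6],"delta_rot":[0,0,0],"jaw":0}
    - {"translation":[-2.2,-0.2,1.0],"delta_rot":[0,0,0],"jaw":0}
    - {"translation":[-2.7,-0.2,1.5],"delta_rot":[0,0,0],"jaw":0}
    - {"translation":[-3.2,-0.2,2.0],"delta_rot":[0,0,0],"jaw":0}
    - {"translation":[-3.7,-0.2,2.5],"delta_rot":[0,0,0],"jaw":0}
    - {"translation":[-4.2,-0.2,3.0],"delta_rot":[0,0,0],"jaw":0}

```text
time: 3.35
tool_pos: [0.5261, 0.081, 0.1962]
tool_rot: [-0.0, 0.998, 0.061, -0.0]
contact_force: [0.9, 0.5, 1.1]
gripper_width: -0.002
grasp_force: 0.7
```

```bash
python3 - <<'E'
from fit import *
p,r,s=tool();print(p,s['contact_force'])
f=grab('scene');P=cloud(f);im=f['pixels'].astype(int)
reg=np.zeros(P.shape[:2],bool);reg[140:250,270:380]=1
m=reg&(P[...,2]>.07)&(im.min(2)>130)&(P[...,1]<.35)
c,n,b=plane(P[m]);th=np.arccos(n[2]);print('theta',th,b.sum())
for t in np.arange(.69,-.05,-.0383): print(round(t,3),rel(p,r,lidtcp(t),RL)[0])
E
```

```text
[0.52610913 0.08103529 0.19620525] [0.94591448 0.53957002 1.14517229]
theta 0.6927564792412327 3094
0.69 [-0.01  0.   -0.22]
0.652 [-0.48  0.    0.31]
0.613 [-0.92  0.    0.87]
0.575 [-1.34  0.    1.44]
0.537 [-1.74  0.    2.02]
0.498 [-2.12 -0.    2.62]
0.46 [-2.47 -0.    3.24]
0.422 [-2.8  -0.    3.87]
0.384 [-3.11 -0.    4.51]
0.345 [-3.39 -0.    5.16]
0.307 [-3.64 -0.    5.82]
0.269 [-3.88 -0.    6.49]
0.23 [-4.08 -0.    7.17]
0.192 [-4.26 -0.01  7.85]
0.154 [-4.41 -0.01  8.55]
0.115 [-4.54 -0.01  9.24]
0.077 [-4.63 -0.01  9.95]
0.039 [-4.710e+00 -1.000e-02  1.065e+01]
0.001 [-4.750e+00 -1.000e-02  1.136e+01]
-0.038 [-4.770e+00 -1.000e-02  1.207e+01]
```

Call:
send_rows:
  steps:
    - {"translation":[-0.5,0,0.5],"delta_rot":[0,0,0],"jaw":0}
    - {"translation":[-0.9,0,1.0],"delta_rot":[0,0,0],"jaw":0}
    - {"translation":[-1.3,0,1.6],"delta_rot":[0,0,0],"jaw":0}
    - {"translation":[-1.7,0,2.2],"delta_rot":[0,0,0],"jaw":0}
    - {"translation":[-2.1,0,2.8],"delta_rot":[0,0,0],"jaw":0}
    - {"translation":[-2.5,0,3.4],"delta_rot":[0,0,0],"jaw":0}
    - {"translation":[-2.8,0,4.0],"delta_rot":[0,0,0],"jaw":0}
    - {"translation":[-3.1,0,4.6],"delta_rot":[0,0,0],"jaw":0}

```text
time: 4.2
tool_pos: [0.4955, 0.0773, 0.1502]
tool_rot: [-0.0, 0.998, 0.061, -0.0]
contact_force: [1.4, -0.7, 0.4]
gripper_width: 0.003
grasp_force: 0.6
```

Call:
send_rows:
  steps:
    - {"translation":[-0.3,0,0.7],"delta_rot":[0,0,0],"jaw":0}
    - {"translation":[-0.5,0,1.3],"delta_rot":[0,0,0],"jaw":0}
    - {"translation":[-0.75,0,2.0],"delta_rot":[0,0,0],"jaw":0}
    - {"translation":[-0.95,0,2.7],"delta_rot":[0,0,0],"jaw":0}
    - {"translation":[-1.1,0,3.3],"delta_rot":[0,0,0],"jaw":0}
    - {"translation":[-1.3,0,4.0],"delta_rot":[0,0,0],"jaw":0}
    - {"translation":[-1.4,0,4.6],"delta_rot":[0,0,0],"jaw":0}
    - {"translation":[-1.5,0,5.2],"delta_rot":[0,0,0],"jaw":0}

```text
time: 5.0
tool_pos: [0.4809, 0.0755, 0.0983]
tool_rot: [-0.0, 0.998, 0.061, 0.0]
contact_force: [0.2, 0.3, 1.5]
gripper_width: -0.003
grasp_force: 0.5
```

```bash
python3 - <<'E'
from h import *
p,r,s=tool();print(p,s['contact_force'],rel(p,r,lidtcp(0),RL)[0])
E
```

```text
[0.48089858 0.07554301 0.09833366] [0.18685642 0.3306473  1.4809878 ] [-0.2  -0.    1.58]
```

Call:
send_rows:
  steps:
    - {"translation":[-0.1,0,0.4],"delta_rot":[0,0,0],"jaw":0}
    - {"translation":[-0.1,0,0.7],"delta_rot":[0,0,0],"jaw":0}
    - {"translation":[-0.1,0,0.95],"delta_rot":[0,0,0],"jaw":0}
    - {"translation":[-0.1,0,1.15],"delta_rot":[0,0,0],"jaw":0}
    - {"translation":[-0.1,0,1.3],"delta_rot":[0,0,0],"jaw":0}
    - {"translation":[-0.1,0,1.4],"delta_rot":[0,0,0],"jaw":0}
    - {"translation":[-0.1,0,1.5],"delta_rot":[0,0,0],"jaw":0}
    - {"translation":[-0.1,0,1.55],"delta_rot":[0,0,0],"jaw":0}

```text
time: 5.8
tool_pos: [0.4799, 0.0754, 0.0833]
tool_rot: [-0.0, 0.998, 0.061, 0.0]
contact_force: [-1.1, 0.3, 1.6]
gripper_width: -0.001
grasp_force: 0.5
```

```bash
cat > lid.py <<'E'
from fit import *
p,r,s=tool();print(p,s['contact_force'])
f=grab('scene');P=cloud(f);im=f['pixels'].astype(int)
m=(P[...,2]>.063)&(P[...,2]<.1)&(im.min(2)>120)&(P[...,1]<.3)&(P[...,1]>.05)&(P[...,0]>.44)&(P[...,0]<.64)
c,n,b=plane(P[m]);Q=P[m];x=(Q-H)@ex
print('n',n,'tilt along ex',np.arctan2(n@ex,n[2]),b.sum())
for a in (-.19,-.15,-.1,-.05,-.01): print(a,np.median(Q[abs(x-a)<.01][:,2]))
E
python3 lid.py
```

```text
[0.47994201 0.07541406 0.08328976] [-1.08470055  0.27324     1.62481755]
n [5.32309726e-03 2.04339403e-06 9.99985832e-01] tilt along ex 0.005285467387705485 2631
-0.19 0.06798021557381129
-0.15 0.06847418213542909
-0.1 0.06809523825063954
-0.05 0.06763777734995566
-0.01 0.06757563724627143
```

Call:
send_rows:
  steps:
    - {"translation":[0,0,0.04],"delta_rot":[0,0,0],"jaw":0}
    - {"translation":[0,0,0.08],"delta_rot":[0,0,0],"jaw":0}
    - {"translation":[0,0,0.12],"delta_rot":[0,0,0],"jaw":0}
    - {"translation":[0,0,0.15],"delta_rot":[0,0,0],"jaw":0}
    - {"translation":[0,0,0.15],"delta_rot":[0,0,0],"jaw":0}
    - {"translation":[0,0,0.15],"delta_rot":[0,0,0],"jaw":0}
    - {"translation":[0,0,0.15],"delta_rot":[0,0,0],"jaw":0}
    - {"translation":[0,0,0.15],"delta_rot":[0,0,0],"jaw":0}

```text
time: 6.65
tool_pos: [0.48, 0.0754, 0.0825]
tool_rot: [0.0, 0.998, 0.061, -0.0]
contact_force: [-2.1, -0.0, 5.0]
gripper_width: -0.0
grasp_force: 2.8
```

Call:
send_rows:
  steps:
    - {"translation":[0,0,0.03],"delta_rot":[0,0,0],"jaw":0}
    - {"translation":[0,0,0.06],"delta_rot":[0,0,0],"jaw":0}
    - {"translation":[0,0,0.08],"delta_rot":[0,0,0],"jaw":0}
    - {"translation":[0,0,0.1],"delta_rot":[0,0,0],"jaw":0}
    - {"translation":[0,0,0.1],"delta_rot":[0,0,0],"jaw":0}
    - {"translation":[0,0,0.1],"delta_rot":[0,0,0],"jaw":0}
    - {"translation":[0,0,0.1],"delta_rot":[0,0,0],"jaw":0}
    - {"translation":[0,0,0.1],"delta_rot":[0,0,0],"jaw":0}

```text
time: 7.45
tool_pos: [0.4801, 0.0754, 0.0824]
tool_rot: [0.0, 0.998, 0.061, -0.0]
contact_force: [-6.4, -0.3, 10.9]
gripper_width: -0.002
grasp_force: 5.7
```

```bash
python3 lid.py; python3 - <<'E'
from h import *
from scipy.spatial.transform import Rotation as R
p,r,s=tool();print(s['joint_pos'])
a=np.array([-.320,-.124,.9394]);a/=np.linalg.norm(a);O=np.array([.5255,-.1886,.125])
z=-a
az=np.arctan2(-.124,-.320)
# tool y horizontal, perpendicular to lean
y=np.cross(z,[0,0,1.]);y/=np.linalg.norm(y)
for sg in (1,-1):
    yy=sg*y;x=np.cross(yy,z);RR=R.from_matrix(np.stack([x,yy,z],1))
    T=O+a*(.034-.005)
    print(sg,x,yy); 
    for d in (0,.12): print(d,T+a*d,rel(p,r,T+a*d,RR))
E
```

```text
[0.48005956 0.07542569 0.082441  ] [-6.44869148 -0.31084531 10.91516017]
n [-6.32377016e-04  9.64200278e-04  9.99999335e-01] tilt along ex -0.0005130228044146068 2676
-0.19 0.06731141033179805
-0.15 0.06752219993644809
-0.1 0.0674050784191934
-0.05 0.06764140613191996
-0.01 0.0673190499751018
[ 2.67803014e-03 -1.21023141e-01  2.06851149e+00 -1.71713776e-04
  1.19487732e+00  1.45148677e+00]
1 [0.87582676 0.33938287 0.34314247] [ 0.36132107 -0.93244147  0.        ]
0 [ 0.51622115 -0.19219555  0.15223922] (array([ 0.33, 27.01, -6.98]), array([ 0.043,  0.349, -0.245]))
0.12 [ 0.47782592 -0.20707371  0.26495322] (array([ -3.67,  28.02, -18.25]), array([ 0.043,  0.349, -0.245]))
-1 [-0.87582676 -0.33938287 -0.34314247] [-0.36132107  0.93244147 -0.        ]
0 [ 0.51622115 -0.19219555  0.15223922] (array([ 0.33, 27.01, -6.98]), array([ 0.506, -0.063,  2.853]))
0.12 [ 0.47782592 -0.20707371  0.26495322] (array([ -3.67,  28.02, -18.25]), array([ 0.506, -0.063,  2.853]))
```

Lid tilt is about 0 rad and its top sits at the stop, with force rising on it, so it is closed. Retreating up and over to the rod's pre-grasp.

Call:
send_rows:
  steps:
    - {"translation":[0,0,-2],"delta_rot":[0,0,0],"jaw":0}
    - {"translation":[0,0.5,-6],"delta_rot":[0,0,0],"jaw":0}
    - {"translation":[0,2,-10],"delta_rot":[0,0,0],"jaw":0}
    - {"translation":[-0.8,6,-13],"delta_rot":[0.01,0.07,-0.05],"jaw":4}
    - {"translation":[-1.5,10,-16],"delta_rot":[0.02,0.14,-0.1],"jaw":6}
    - {"translation":[-2.2,14,-18.2],"delta_rot":[0.025,0.21,-0.15],"jaw":6}
    - {"translation":[-3,18,-18.2],"delta_rot":[0.035,0.28,-0.2],"jaw":6}
    - {"translation":[-3.7,22,-18.2],"delta_rot":[0.043,0.349,-0.245],"jaw":6}

```text
time: 8.3
tool_pos: [0.4701, -0.1493, 0.2648]
tool_rot: [-0.03, 0.967, 0.182, 0.175]
contact_force: [0.3, -0.6, -0.7]
gripper_width: 0.701
grasp_force: 0.0
```

```bash
cat > rod.py <<'E'
from h import *
a=np.array([-.320,-.124,.9394]);a/=np.linalg.norm(a);O=np.array([.5255,-.1886,.125])
z=-a;y=np.cross(z,[0,0,1.]);y/=np.linalg.norm(y);RR=R.from_matrix(np.stack([np.cross(y,z),y,z],1))
T=O+a*.029
E
python3 - <<'E'
from rod import *
p,r,s=tool();print(p,s['contact_force'],rel(p,r,T+a*.12,RR),s['gripper_width'])
E
```

```text
[ 0.4700966  -0.14925343  0.26484375] [ 0.25564927 -0.55486956 -0.68968722] (array([-1.3 ,  5.67, -0.46]), array([ 0.005, -0.006,  0.003])) 0.7014637697163086
```

Call:
send_rows:
  steps:
    - {"translation":[-0.6,2.5,-0.3],"delta_rot":[0,0,0],"jaw":6}
    - {"translation":[-1.3,5,-0.46],"delta_rot":[0.005,-0.006,0.003],"jaw":6}
    - {"translation":[-1.3,5.67,-0.46],"delta_rot":[0.005,-0.006,0.003],"jaw":6}
    - {"translation":[-1.3,5.67,-0.46],"delta_rot":[0.005,-0.006,0.003],"jaw":6}
    - {"translation":[-1.3,5.67,-0.46],"delta_rot":[0.005,-0.006,0.003],"jaw":6}
    - {"translation":[-1.3,5.67,-0.46],"delta_rot":[0.005,-0.006,0.003],"jaw":6}
    - {"translation":[-1.3,5.67,-0.46],"delta_rot":[0.005,-0.006,0.003],"jaw":6}
    - {"translation":[-1.3,5.67,-0.46],"delta_rot":[0.005,-0.006,0.003],"jaw":6}

```text
time: 9.1
tool_pos: [0.4776, -0.2046, 0.2628]
tool_rot: [-0.034, 0.968, 0.18, 0.168]
contact_force: [-0.5, -0.0, 0.7]
gripper_width: 0.704
grasp_force: 0.0
```

```bash
python3 - <<'E'
from rod import *
p,r,s=tool();print(p,s['contact_force'],rel(p,r,T+a*.12,RR))
f=grab('wrist');cv2.imwrite('pics/w1.png',f['pixels'])
P=cloud(f);im=f['pixels'].astype(int);v=P-O;t=v@a;d=np.linalg.norm(np.cross(v,a),axis=-1)
m=(t>.05)&(t<.066)&(d<.03);Q=P[m];print('top disc',len(Q),Q.mean(0) if len(Q) else 0, 'expect',O+a*.06,'rel tool',r.inv().apply(Q.mean(0)-p)*100)
np.savez('w.npz',P=P)
E
```

```text
[ 0.47763441 -0.2045604   0.26280692] [-0.53586233 -0.03078506  0.70806522] (array([ 0.  ,  0.24, -0.23]), array([-0.005,  0.005, -0.002]))
top disc 833 [ 0.50726351 -0.19510412  0.18007399] expect [ 0.50630238 -0.19603908  0.181357  ] rel tool [0.1242754  0.22933015 8.83472613]
```

View pics/w1.png

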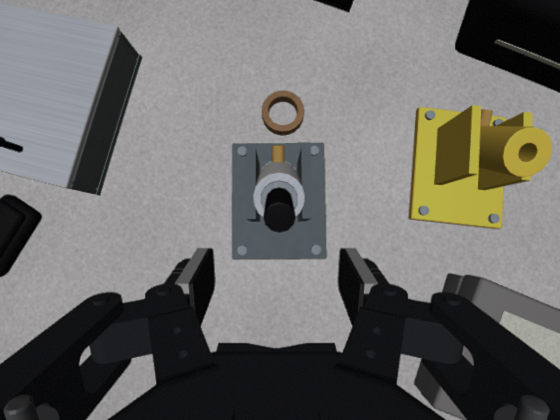

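The wrist view shows the black grip's top at (279,208) and the collar and mouth at (279,192) on the grey stand, centred between the pads. The tape is at (283,112) and the yellow stand is off to the right. I'll check the axis with a joint fit.

```bash
python3 - <<'E'
from rod import *
from scipy.optimize import least_squares
P=np.load('w.npz')['P'];v=P-O;t=v@a;d=np.linalg.norm(np.cross(v,a),axis=-1)
cap=P[(t>.0565)&(t<.064)&(d<.018)];side=P[(t>.01)&(t<.054)&(d<.018)&(d>.008)];cyl=P[(t<-.01)&(t>-.06)&(d>.019)&(d<.028)]
col=P[(t>.001)&(t<.009)&(d<.022)&(d>.012)];
print(len(cap),len(side),len(cyl),len(col))
cw,_=cv2.minEnclosingCircle((RR.inv().apply(cap-O)[:,:2]*1000).astype(np.float32));print('cap off tool xy mm',cw,_,'t',np.median((cap-O)@a))
z=np.load('pts.npz');G,C=z['G'],z['C'];C=C[C[:,2]>.09]
def ax(p): return np.array([np.sin(p[3])*np.cos(p[2]),np.sin(p[3])*np.sin(p[2]),np.cos(p[3])])
def dist(Q,p): return np.linalg.norm(np.cross(Q-np.array([p[0],p[1],.125]),ax(p)),axis=1)
for S,Cy,tag in ((side,cyl,'wrist'),(np.r_[side,G],np.r_[cyl,C],'both')):
    s=least_squares(lambda p:np.r_[dist(S,p)-.012,dist(Cy,p)-.024,(p[3]-.35)*.5],[.5255,-.1886,3.51,.35],loss='soft_l1',f_scale=.002)
    print(tag,s.x,ax(s.x),'grip c',np.array([s.x[0],s.x[1],.125])+ax(s.x)*.034,np.median(dist(S,s.x)),np.median(dist(Cy,s.x)))
print('cur',O+a*.034,a)
E
```

```text
777 320 380 332
cap off tool xy mm (-0.2738702893257141, -0.28686901926994324) 11.782445907592773 t 0.05877024587485514
wrist [ 0.52457081 -0.18864322  3.49190554  0.35245513] [-0.32423727 -0.11847083  0.93852803] grip c [ 0.51354675 -0.19267123  0.15690995] 0.01196592336318092 0.0240819756868237
both [ 0.5246809  -0.18857738  3.49873225  0.35282759] [-0.32374844 -0.12080372  0.93839939] grip c [ 0.51367345 -0.19268471  0.15690558] 0.011915059984207032 0.02392516016217517
cur [ 0.51462135 -0.19281548  0.15693563] [-0.31996027 -0.1239846   0.93928337]
```

```bash
sed -i 's/-.320,-.124,.9394/-.3213,-.1205,.9393/; s/.5255,-.1886/.5248,-.1886/' rod.py; python3 - <<'E'
from rod import *
p,r,s=tool();print(p,s['joint_vel'],rel(p,r,T+a*.12,RR),rel(p,r,T,RR))
E
```

```text
[ 0.47760129 -0.20471902  0.26277122] [-0.00390243  0.00306348 -0.00131508  0.0003859  -0.00047382  0.00120183] (array([-0.05,  0.15, -0.25]), array([-0.008,  0.005,  0.008])) (array([ 0.02,  0.25, 11.75]), array([-0.008,  0.005,  0.008]))
```

Call:
send_rows:
  steps:
    - {"translation":[-0.05,0.15,1.5],"delta_rot":[-0.008,0.005,0.008],"jaw":6}
    - {"translation":[0,0.2,3.5],"delta_rot":[-0.008,0.005,0.008],"jaw":6}
    - {"translation":[0,0.2,5.5],"delta_rot":[-0.008,0.005,0.008],"jaw":6}
    - {"translation":[0,0.2,7.5],"delta_rot":[-0.008,0.005,0.008],"jaw":6}
    - {"translation":[0,0.2,9],"delta_rot":[-0.008,0.005,0.008],"jaw":6}
    - {"translation":[0,0.22,10.5],"delta_rot":[-0.008,0.005,0.008],"jaw":6}
    - {"translation":[0,0.25,11.7],"delta_rot":[-0.008,0.005,0.008],"jaw":6}
    - {"translation":[0,0.25,11.7],"delta_rot":[-0.008,0.005,0.008],"jaw":6}

```text
time: 9.95
tool_pos: [0.5144, -0.1919, 0.1505]
tool_rot: [-0.033, 0.969, 0.175, 0.17]
contact_force: [0.0, 0.9, -0.2]
gripper_width: 0.708
grasp_force: 0.0
```

```bash
python3 - <<'E'
from rod import *
p,r,s=tool();print(p,s['contact_force'],rel(p,r,T,RR))
f=grab('wrist');P=cloud(f);v=P-O;t=v@a;d=np.linalg.norm(np.cross(v,a),axis=-1);m=(t>.056)&(t<.064)&(d<.02)
q=r.inv().apply(P[m]-p)*100;print(m.sum(),q.min(0),q.max(0))
cv2.imwrite('pics/w2.png',f['pixels'])
E
```

```text
[ 0.5144081  -0.19185764  0.1504753 ] [ 0.00619265  0.8675713  -0.16841017] (array([ 0.15,  0.06, -0.13]), array([-0.003,  0.003, -0.001]))
2938 [-0.98858399 -1.13503744 -3.32040232] [ 1.39318268  1.18562816 -2.83729724]
```

View pics/w2.png

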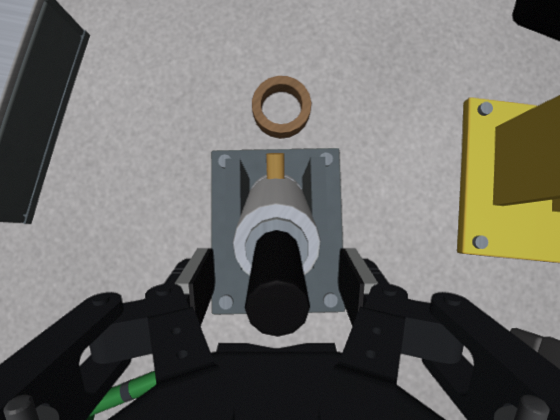

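The wrist view shows the grip's top at (277,306), between the pads at (196,285) and (358,285) and centred in y. I'll nudge x by 1.5 mm and close.

Call:
send_rows:
  steps:
    - {"translation":[0.15,0.05,-0.1],"delta_rot":[0,0,0],"jaw":6}
    - {"translation":[0.15,0.05,-0.1],"delta_rot":[0,0,0],"jaw":4}
    - {"translation":[0.15,0.05,-0.1],"delta_rot":[0,0,0],"jaw":3}
    - {"translation":[0.15,0.05,-0.1],"delta_rot":[0,0,0],"jaw":2}
    - {"translation":[0.15,0.05,-0.1],"delta_rot":[0,0,0],"jaw":1}
    - {"translation":[0.15,0.05,-0.1],"delta_rot":[0,0,0],"jaw":1}
    - {"translation":[0.15,0.05,-0.1],"delta_rot":[0,0,0],"jaw":1}
    - {"translation":[0.15,0.05,-0.1],"delta_rot":[0,0,0],"jaw":1}

```text
time: 10.8
tool_pos: [0.5163, -0.1926, 0.155]
tool_rot: [-0.032, 0.969, 0.175, 0.171]
contact_force: [-3.5, 3.4, 6.0]
gripper_width: 0.264
grasp_force: 58.4
```

```bash
python3 - <<'E'
from rod import *
p,r,s=tool();print(p,s['contact_force'],s['ft_torque'],s['gripper_width'],s['grasp_force'],rel(p,r,T,RR)); print('a in tool',r.inv().apply(a)*4.5)
np.save('p0.npy',p)
E
```

```text
[ 0.51628017 -0.19263813  0.15501462] [-3.53418882  3.44998542  6.02590697] [0.57402678 0.57500008 0.2352206 ] 0.2638553334522742 58.404200077056885 (array([-0.15, -0.08,  0.24]), array([-0.001,  0.   , -0.001]))
a in tool [-6.53880567e-04 -5.27502873e-03 -4.49999686e+00]
```

Call:
send_rows:
  steps:
    - {"translation":[0,0,-0.2],"delta_rot":[0,0,0],"jaw":1}
    - {"translation":[0,0,-0.5],"delta_rot":[0,0,0],"jaw":1}
    - {"translation":[0,0,-0.8],"delta_rot":[0,0,0],"jaw":1}
    - {"translation":[0,0,-1.1],"delta_rot":[0,0,0],"jaw":1}
    - {"translation":[0,0,-1.4],"delta_rot":[0,0,0],"jaw":1}
    - {"translation":[0,0,-1.5],"delta_rot":[0,0,0],"jaw":1}
    - {"translation":[0,0,-1.5],"delta_rot":[0,0,0],"jaw":1}
    - {"translation":[0,0,-1.5],"delta_rot":[0,0,0],"jaw":1}

```text
time: 11.6
tool_pos: [0.5113, -0.1945, 0.1682]
tool_rot: [-0.032, 0.969, 0.175, 0.171]
contact_force: [-0.0, 5.0, -1.8]
gripper_width: 0.267
grasp_force: 59.1
```

```bash
cat > st.py <<'E'
from rod import *
p,r,s=tool();p0=np.load('p0.npy');F=np.array(s['contact_force'])
print(p,'along',(p-p0)@a*1000,'lat tool mm',r.inv().apply(p-p0)*1000,'F tool',r.inv().apply(F),'M tool',r.inv().apply(s['ft_torque']),s['grasp_force'],s['gripper_width'],s['time'])
f=grab('scene');P=cloud(f);im=f['pixels'].astype(int);v=P-O;t=v@a;d=np.linalg.norm(np.cross(v,a),axis=-1)
n=(d<.021)&(t>-.005)&(t<.12)
for lo in np.arange(0,.1,.004):
    k=n&(t>=lo)&(t<lo+.004)
    if k.sum()>2: print(round(lo*1000),k.sum(),im[k].mean().round(),np.median(d[k]).round(4))
cv2.imwrite('pics/s_rod.png',cv2.resize(f['pixels'][200:310,180:300],None,fx=5,fy=5,interpolation=cv2.INTER_CUBIC))
E
python3 st.py
```

```text
[ 0.51130383 -0.19446731  0.16816005] along 14.166542197372126 lat tool mm [ -0.48002781  -0.05131472 -14.16612405] F tool [ 0.98887455 -4.65867626  2.32739458] M tool [0.98167594 0.11738543 0.03485131] 59.089924693107605 0.2666562185574595 11.6
0 10 139.0 0.0109
4 5 100.0 0.0103
12 11 135.0 0.0171
16 45 127.0 0.0149
20 11 87.0 0.0129
24 12 55.0 0.0122
28 6 59.0 0.0131
32 15 71.0 0.0135
36 10 77.0 0.0152
40 17 66.0 0.0145
44 16 59.0 0.0136
48 14 66.0 0.0138
52 14 60.0 0.0132
56 13 57.0 0.0124
60 13 59.0 0.0135
64 20 65.0 0.0148
68 25 54.0 0.0124
72 22 51.0 0.0109
76 18 50.0 0.0146
80 18 52.0 0.0171
84 10 50.0 0.0184
88 6 49.0 0.018
92 8 47.0 0.0147
96 7 47.0 0.0143
```

Call:
send_rows:
  steps:
    - {"translation":[0,-0.03,-0.2],"delta_rot":[0,0,0],"jaw":1}
    - {"translation":[0,-0.05,-0.5],"delta_rot":[0,0,0],"jaw":1}
    - {"translation":[0,-0.05,-0.8],"delta_rot":[0,0,0],"jaw":1}
    - {"translation":[0,-0.05,-1.1],"delta_rot":[0,0,0],"jaw":1}
    - {"translation":[0,-0.05,-1.4],"delta_rot":[0,0,0],"jaw":1}
    - {"translation":[0,-0.05,-1.5],"delta_rot":[0,0,0],"jaw":1}
    - {"translation":[0,-0.05,-1.5],"delta_rot":[0,0,0],"jaw":1}
    - {"translation":[0,-0.05,-1.5],"delta_rot":[0,0,0],"jaw":1}

```text
time: 12.45
tool_pos: [0.5065, -0.1963, 0.1827]
tool_rot: [-0.031, 0.969, 0.175, 0.171]
contact_force: [-1.1, 3.1, -1.1]
gripper_width: 0.27
grasp_force: 59.1
```

```bash
python3 st.py
```

```text
[ 0.50650745 -0.19632649  0.18267573] along 29.565939709357163 lat tool mm [ -0.33670092   0.03029449 -29.56574142] F tool [-0.3483156  -3.24160706  1.0928388 ] M tool [ 0.66040257 -0.14536225 -0.0104572 ] 59.054224491119385 0.2702987327732466 12.45
0 12 119.0 0.0092
4 6 114.0 0.0082
8 7 106.0 0.0096
12 10 110.0 0.0094
16 8 103.0 0.0084
20 4 107.0 0.0089
28 14 126.0 0.0176
32 44 127.0 0.0154
36 11 74.0 0.0132
40 11 59.0 0.0125
44 13 85.0 0.0132
48 13 70.0 0.0131
52 15 68.0 0.0135
56 15 65.0 0.0149
60 14 61.0 0.0129
64 14 62.0 0.0135
68 17 61.0 0.0128
72 12 56.0 0.013
76 15 62.0 0.0141
80 19 62.0 0.0136
84 24 52.0 0.0116
88 23 53.0 0.0109
92 17 53.0 0.0144
96 18 53.0 0.017
```

Call:
send_rows:
  steps:
    - {"translation":[0,-0.03,-0.2],"delta_rot":[0,0,0],"jaw":1}
    - {"translation":[0,-0.05,-0.5],"delta_rot":[0,0,0],"jaw":1}
    - {"translation":[0,-0.07,-0.8],"delta_rot":[0,0,0],"jaw":1}
    - {"translation":[0,-0.07,-1.1],"delta_rot":[0,0,0],"jaw":1}
    - {"translation":[0,-0.07,-1.35],"delta_rot":[0,0,0],"jaw":1}
    - {"translation":[0,-0.07,-1.5],"delta_rot":[0,0,0],"jaw":1}
    - {"translation":[0,-0.07,-1.5],"delta_rot":[0,0,0],"jaw":1}
    - {"translation":[0,-0.07,-1.5],"delta_rot":[0,0,0],"jaw":1}

```text
time: 13.3
tool_pos: [0.5014, -0.1974, 0.1963]
tool_rot: [-0.031, 0.969, 0.175, 0.171]
contact_force: [-0.1, 0.0, -2.4]
gripper_width: 0.271
grasp_force: 59.0
```

```bash
python3 st.py | head -15
```

```text
[ 0.50142508 -0.19740348  0.19633684] along 44.16028073651464 lat tool mm [ -0.48388367  -0.74537055 -44.16014793] F tool [-0.92593636 -0.07539349  2.16917757] M tool [-0.00574567 -0.28901816  0.00240694] 59.04558598995209 0.2706412370305752 13.3
0 10 139.0 0.0099
4 7 106.0 0.0081
8 9 112.0 0.0088
12 7 117.0 0.0084
16 11 106.0 0.0086
20 8 104.0 0.0088
24 9 111.0 0.0077
28 7 103.0 0.0089
32 8 104.0 0.0096
40 4 132.0 0.0165
44 41 126.0 0.016
48 21 104.0 0.0141
52 13 71.0 0.0128
56 10 55.0 0.0126
```

View pics/s_rod.png

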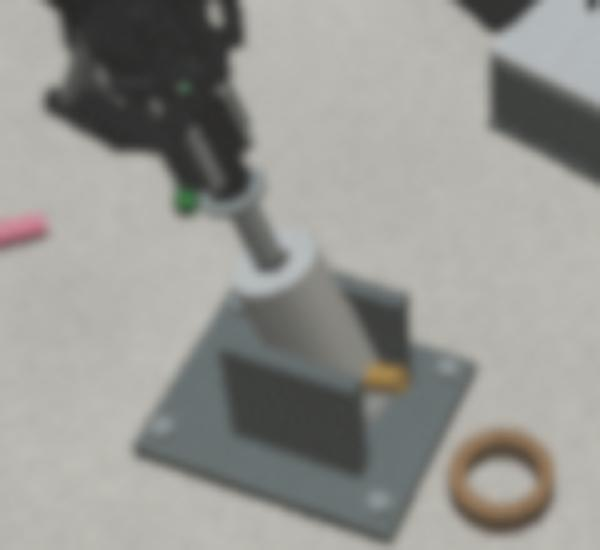

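```bash
python3 - <<'E'
from rod import *
f0=None
for n in ('scene','side','wrist'):
    f=grab(n);P=cloud(f);im=f['pixels'].astype(int);v=P-O;t=v@a;d=np.linalg.norm(np.cross(v,a),axis=-1)
    c=(d>.0128)&(d<.017)&(t>.035)&(t<.056)&(im.min(2)>85);print(n,'collar',c.sum(),np.percentile(t[c],[5,25,50,75,95])*1000 if c.any() else 0)
    m=(d>.013)&(d<.023)&(abs(t)<.006)&(im.min(2)>100);print('  mouth t',m.sum(),np.median(t[m])*1000 if m.any() else 0)
    k=(d<.0105)&(t>-.002)&(t<.04)
    if k.any():
        o=np.argsort(t[k]);print('  shank',[(round(x*1000),int(y)) for x,y in zip(t[k][o],im[k].mean(1)[o])][::3])
    cv2.imwrite(f'pics/{n}_9.png',f['pixels'])
E
```

```text
scene collar 37 [42.93289658 46.32798656 47.20720026 48.36672929 52.33566868]
  mouth t 94 -1.6328373647864973
  shank [(-2, 140), (-1, 138), (-1, 101), (0, 119), (2, 128), (4, 90), (5, 144), (7, 91), (7, 90), (10, 127), (12, 144), (12, 111), (13, 93), (15, 90), (16, 96), (19, 101), (20, 91), (21, 93), (22, 97), (24, 93), (25, 101), (27, 104), (28, 94), (30, 94), (32, 130), (32, 100), (33, 93), (35, 103)]
side collar 26 [42.55288525 45.57367543 46.67770547 47.81038931 49.09980777]
  mouth t 103 -2.9792749705607067
  shank [(-2, 160), (0, 173), (3, 87), (4, 101), (8, 67), (11, 65), (13, 135), (14, 67), (17, 151), (20, 66), (22, 65), (26, 65), (29, 66)]
wrist collar 528 [44.26600916 46.80274189 47.3931765  47.82875214 48.34237948]
  mouth t 1433 -1.399783686245413
  shank [(-2, 30), (-2, 129), (-2, 59), (-2, 171), (-2, 146), (-2, 152), (-2, 173), (-2, 171), (-1, 140), (-1, 175), (-1, 170), (-1, 160), (-1, 175), (-1, 165), (-1, 171), (-1, 37), (-1, 51), (-1, 168), (-1, 173), (-1, 143), (0, 143), (0, 162), (0, 31), (0, 44), (0, 48), (1, 62), (1, 42), (1, 73), (2, 60), (2, 48), (2, 79), (2, 89), (3, 91), (3, 54), (3, 85), (4, 85), (4, 92), (4, 60), (5, 92), (5, 84), (5, 79), (6, 69), (6, 70), (6, 90), (7, 91), (7, 61), (7, 92), (8, 87), (8, 92), (8, 69), (8, 67), (9, 71), (9, 89), (10, 92), (10, 91), (10, 92), (11, 89), (11, 74), (12, 78), (12, 90), (13, 91), (13, 76), (14, 82), (14, 86)]
```

Wrist depth puts the collar's top 48.9 mm above the mouth, so its underside is at 43.9 mm, and the dark ring is showing at the mouth. I'll add 1 mm and hold.

Call:
send_rows:
  steps:
    - {"translation":[0,0,-0.05],"delta_rot":[0,0,0],"jaw":1}
    - {"translation":[0,0,-0.1],"delta_rot":[0,0,0],"jaw":1}
    - {"translation":[0,0,-0.1],"delta_rot":[0,0,0],"jaw":1}
    - {"translation":[0,0,-0.1],"delta_rot":[0,0,0],"jaw":1}
    - {"translation":[0,0,-0.1],"delta_rot":[0,0,0],"jaw":1}
    - {"translation":[0,0,-0.1],"delta_rot":[0,0,0],"jaw":1}
    - {"translation":[0,0,-0.1],"delta_rot":[0,0,0],"jaw":1}
    - {"translation":[0,0,-0.1],"delta_rot":[0,0,0],"jaw":1}

```text
time: 14.3
tool_pos: [0.5011, -0.1974, 0.1972]
tool_rot: [-0.031, 0.969, 0.175, 0.171]
contact_force: [0.9, 0.0, -2.9]
gripper_width: 0.268
grasp_force: 59.0
```

```bash
python3 st.py | head -1; python3 lid.py; python3 - <<'E'
from rod import *
f=grab('wrist');P=cloud(f);im=f['pixels'].astype(int);v=P-O;t=v@a;d=np.linalg.norm(np.cross(v,a),axis=-1)
c=(d>.0128)&(d<.017)&(t>.035)&(t<.056)&(im.min(2)>85);m=(d>.013)&(d<.023)&(abs(t)<.006)&(im.min(2)>100)
print('lift mm',(np.median(t[c])-np.median(t[m]))*1000-5)
cv2.imwrite('pics/w9.png',f['pixels'])
E
```

```text
[ 0.50110267 -0.19737483  0.19724114] along 45.10981075891277 lat tool mm [ -0.4452781   -0.90252701 -45.10941569] F tool [-0.15793206  0.28892457  3.00882178] M tool [ 0.021643   -0.30028551 -0.00779133] 59.016666412353516 0.2683984710374681 14.3
[ 0.50110666 -0.1973629   0.1972263 ] [ 0.7589115  -0.14536349 -3.28082179]
n [1.01577238e-03 9.20169474e-04 9.99999061e-01] tilt along ex 0.0011181483249462303 2767
-0.19 0.06755757933888486
-0.15 0.06753281084084262
-0.1 0.06760871693908904
-0.05 0.0676366126043689
-0.01 0.06736875076834015
lift mm 44.8846215453665
```

View pics/w9.png

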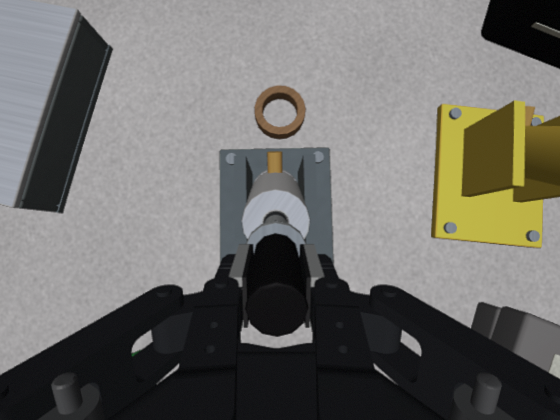

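The wrist view shows the grip held at (277,285), with the shank and dark ring at the mouth (276,217). Lift is 44.9 mm, side force is about 0, and the lid is still flat.

```bash
python3 -c "
from plant import *
print(job_done())"
```

```text
the job is handed in; nothing more can be done
None
```

I closed the lid fully, then drew the rod about 45 mm out along its cylinder until the dark ring was at the mouth. I handed the job in at about 14 s with the arm still gripping the rod and holding it steady; no verdict came back.

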